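# Fit the cover plate and the tap knob

## Robot

A 6-joint arm with a two-finger parallel gripper is mounted at the origin on the work surface. World frame = base frame: x ahead of the robot, y to its left, z up, the work surface at z = 0. Lengths are in m, angles in rad, forces in N, time in s.
With the tool pointing down it reaches from about 0.425 to 0.95 m from the base axis. Payload 3.5 kg.
Tool frame: the origin (TCP) lies midway between the tips of the shut fingers; the grasp point (between the pads) lies 19 mm behind it; z points along the fingers, y is the line along which they close (so a half turn about z gives the same grasp; the last joint's range is limited). The gripper opens to 85 mm and grips with 20 to 120 N. Pads are 22 mm wide; open, the fingers measure 114 mm over their backs; the gripper's body (76 mm by 85 mm) begins 54 mm behind the grasp point. The pads swing forward as they close: fully open they stand 13 mm farther back than shut.
Start: joints at [1.008, 0.286, 1.577, -0, 1.279, -0.15], TCP at [0.271, 0.618, 0.231] pointing down, gripper open.
Joint ranges: [-2.77, 2.77], [-0.9, 2.22], [0.21, 2.48], [-1.53, 4.67], [0.24, 2.81], [-2.84, 2.84]. Speed limits (rad/s): [2.79, 2.79, 3.14, 3.14, 3.14, 3.14].

## Interface

Orientations are given as a unit quaternion [x, y, z, w].
In Python, from plant import ctrl gives the robot as it stands. The module is installed in compiled form; this text tells all that it offers.
- The arm moves only by the shell command python3 -m inch 'ROWS' [FORCE]. ROWS is JSON, a list of rows, each a list of 5 numbers: the closure, from 0 (fully open) to 1 (shut), then the shift along the tool's x, y, z in m, then the turn about the tool's z in degrees. A call has 1 to 5 rows; each row is the pose to reach, as a shift and turn from the pose commanded when the call began, along the tool's axes at that moment; what a row does not reach only later rows make up. A row lasts 1/12 s, in which the tool goes at most 41.7 mm and 7.16 degrees, less where a joint would pass 70% of its speed; a pose out of reach is approached as far as the arm can. A call with a gripper value outside its range is refused whole. The fingers move at their own pace and stop on an object; FORCE is the grip in N (left out, the last holds). Time passes only in rows, so rows that repeat a pose let the fingers close. It gives the time, the measured TCP pose, the force, the opening and the grip force at its end, in the units of the state.
- ctrl.get_state(): the state, without advancing time (a new reading comes with each control period).
- ctrl.read_camera(name): name is "scene" or "top" or "wrist"; returns a dict with "pixels" (384x512x3 uint8, red, green, blue), "depth" (384x512 float32, m along the optical axis (not along the pixel's ray), 0 where there is no reading), "fx", "fy", "cx", "cy" (pixels), "xyz" and "rotation" of the camera in the world; the wrist camera has in their place "mount" (4x4, takes a point from camera to tool coordinates, whose origin is the TCP and whose axes are the flange's). Camera axes: x right, y down, z forward; pixel columns grow to the right and rows downward; lengths in m; the calibration is good to about 2 mm. A picture is of the moment at which its call begins: read the wrist's pose just before it.
- ctrl.sign_off(): hands the job in; it is judged then, once.
Trained networks look in a picture, given as the dict that the camera call returned (one of the last four; its "shot" number tells which), for a name from the list of things; names that differ only in an ending like _2 or _b are one class to them, and where a whole thing is asked for, a point or a joint stands for the part that bears it (a point fixed in the world has none). Each returns a list of dicts, best first, with "score" (0 to 1); they miss things now and then, are a little off and sometimes report something else, mostly with a low value. They report only what shows in the picture. A call takes as long as a camera call.
- ctrl.spot_in(query, picture): "at" ([column, row] in pixels, amid what is visible of it).
- ctrl.tip_of(query, picture): "at" ([column, row] in pixels: a listed point, or the origin of a listed thing).
The state is a dict: "time": time; "qpos": joint angles; "dq": joint speeds; "joint_efforts": joint torques, N m; "eef_pos": TCP position; "tcp_rot": TCP orientation; "contact_force": force on the tool from outside, world axes, zero at the start; "wrist_torque": the same for the moment, N m; "opening": opening from 0.0 (shut) to 1.0 (fully open); "finger_force": force on a finger pad.
Only numpy, scipy, OpenCV 4.12 (cv2) and the standard library are available. Lean on these libraries where they do the work, as an engineer would, in place of code of your own. Each camera call takes 0.05 s, during which the arm holds its last target. There are 200 camera calls.

## Task

Take just the top cover plate off the stack and lay it flat on the counter round the bare tap valve. Then pick up the metal tap knob, turn it so that its D-shaped bore matches the flat on the valve's spindle, and push it, without forcing, down onto the spindle until the spring collar is fully pressed down. Finish while still holding the knob pressed down like that (do not let go), with the other plates left in their stack and the soap bottle, tumbler and screwdriver left where they are.

Things in the scene. Friction and masses are not known exactly. Their poses are not given: they have to be found in the camera images.
- plate_top: The uppermost of three equal, plain steel cover plates stacked on the counter: 60 x 60 mm, 8 mm thick, with a 38 mm round hole through the centre, 90 g. Origin at the centre of its underside (16 mm above the counter at the start), z up, x and y along its edges. The plates beneath are turned by up to 6 degrees against it.
- plate_mid: The plate beneath the top one, same make; must stay in the stack. Origin at the centre of its underside.
- plate_low: The lowest plate of the stack, same make; must stay. Origin at the centre of its underside.
- knob: Loose upright steel knob, 150 g: round skirt 44 mm wide, 28 mm high; on it a bar grip 14 mm wide (y), 24 mm high (28 to 52 above the underside), from x -18 to +38 mm, so its long end points to +x. Origin: centre of underside, on the axis, z up. D-shaped bore from below, 22 mm deep, 22 mm in diameter, its flat 6 mm from the axis on the +x side, under the long end.
- knob_tip (a point): The long end of the knob's bar: 38 mm along knob x from its axis, 40 mm above its underside.
- valve: Bare tap valve fixed on the counter: brass base 30 mm wide, 16 mm high, spring collar above it (joint collar), and upright D-shaped brass spindle, 20 mm in diameter, flat 5 mm from the axis on the +x side, chamfered top 38 mm above the counter. Origin on the axis at counter height, z up, x squarely out of the flat. The knob fits with its x along the valve's x (about 7 degrees, 1 mm play).
- collar (a joint): Steel spring collar of the valve, 28 mm in diameter, which the underside of the knob presses down: 0 = up, its top 24 mm above the counter; 0.006 m = fully down on its stop, top 18 mm above the counter. It needs 6 N to begin to move and 12 N at the stop, and springs back when let go.
- soap: Bystander: soap bottle 64 mm in diameter, 160 mm high, origin at the centre of its underside.
- tumbler: Bystander: white ceramic tumbler 72 mm in diameter, 95 mm high, origin at the centre of its underside.
- driver: Bystander: screwdriver 180 mm long, handle about 30 mm thick, lying crosswise beyond the valve, between it and the basin's spout. Origin under its middle.

How it is judged:
On the way, in this order (a step that is already met when the one before it is completed fails the run):
1. the top plate lies flat on the counter round the valve (horizontal distance between plate_top and valve below 0.008 m and height (world z) of plate_top below 0.003 m and angle between plate_top's own z axis and vertical below 0.05 rad and contact force between the fingers and plate_top below 0.1 N), for 0.2 s.
2. the knob is on the spindle, flat to flat, and presses the collar down (horizontal distance between knob and valve below 0.003 m and z of knob in the frame of valve below 0.021 m and value of joint collar above 0.004 m), for 0.5 s.
At the end, for the whole second after the job is handed in: Top plate flat on the counter, within 8 mm of the valve's axis; knob upright on the spindle, flat to flat, within 3 mm, still gripped and at rest, pressing the collar at least 4 mm down with over 5 N; other two plates still stacked, moved under 25 mm (all of step 2 and horizontal distance between plate_top and valve below 0.008 m and height (world z) of plate_top below 0.003 m and angle between plate_top's own z axis and vertical below 0.05 rad and angle between knob's own z axis and vertical below 0.1 rad and angle between the x axis of knob and the x axis of valve, either way round below 0.3 rad and x of knob_tip in the frame of valve above 0.03 m and contact force between knob and valve above 5 N and contact force between the fingers and knob above 3 N and linear speed of knob below 0.02 m/s and horizontal distance between plate_mid and plate_low below 0.015 m and distance of each of plate_low, plate_mid from where it was at the start of the episode below 0.025 m); the arm keeps its last pose, push and grip.
It fails at once if soap bottle, tumbler or screwdriver moved by more than 30 mm (distance of any of soap, tumbler, driver from where it was at the start of the episode above 0.03 m).
It fails at once if another plate lifted off the stack (height (world z) of plate_mid above 0.03 m or height (world z) of plate_low above 0.02 m).
It fails at once if the knob is forced against the valve with over 60 N (contact force between knob and valve above 60 N).
It also fails if it takes over 58 s, if anything falls off the work surface, if the arm or the gripper's body presses on something with over 40 N, if the wrist force passes 120 N, or if a joint passes its speed limit or range.

## Working session

There is one attempt and no reset: what is moved stays moved. The work goes in short steps, Python scripts to look and compute and a shell command to move; the robot and the scene stay as the last step left them, time stands still between calls to the robot, and variables do not carry over. Pictures are saved under pics/ and viewed, at most 10 in all, crops included, and the job is handed in when it is done.

```bash
mkdir -p pics
cat > h.py <<'E'
import numpy as np, cv2
from scipy.spatial.transform import Rotation as R
from plant import ctrl
def pose(s=None):
    s=s or ctrl.get_state(); T=np.eye(4); T[:3,:3]=R.from_quat(s['tcp_rot']).as_matrix(); T[:3,3]=s['eef_pos']; return T
def shot(name):
    T=pose(); p=ctrl.read_camera(name)
    if 'mount' in p: C=T@np.array(p['mount'])
    else:
        C=np.eye(4); r=np.array(p['rotation']); C[:3,:3]=r if r.shape==(3,3) else R.from_quat(r).as_matrix(); C[:3,3]=p['xyz']
    p['C']=C; return p
def ray(p,uv,z):
    d=p['C'][:3,:3]@np.array([(uv[0]-p['cx'])/p['fx'],(uv[1]-p['cy'])/p['fy'],1]); o=p['C'][:3,3]
    return o+d*(z-o[2])/d[2]
def cloud(p):
    v,u=np.mgrid[:384,:512]; d=p['depth']
    P=np.stack([(u-p['cx'])/p['fx']*d,(v-p['cy'])/p['fy']*d,d],-1)
    W=P@p['C'][:3,:3].T+p['C'][:3,3]; W[d<=0]=np.nan; return W
def save(p,n): cv2.imwrite('pics/'+n+'.png',p['pixels'][:,:,::-1])
E
python3 - <<'E'
from h import *
np.set_printoptions(precision=4,suppress=True)
s=ctrl.get_state(); print(s['time'],s['tcp_rot'])
pp=[]
for n in ['scene','top']:
    p=shot(n); save(p,n); W=cloud(p); pp.append(p)
    print(n,p['C'])
    for q in ['plate_top','knob','knob_tip','valve','soap','tumbler','driver']:
        for f in ('spot_in','tip_of'):
            r=getattr(ctrl,f)(q,{k:v for k,v in p.items() if k!='C'})[:2]
            for d in r:
                u,v=np.round(d['at']).astype(int); print(q,f,round(d['score'],2),d['at'],W[min(max(v,0),383),min(max(u,0),511)])
cv2.imwrite('pics/both.png',cv2.resize(np.vstack([p['pixels'] for p in pp])[:,:,::-1],(400,600)))
E
```

```text
0.0 [ 0.205   0.9788 -0.0011 -0.0004]
scene [[ 0.668   0.4107 -0.6205  1.3118]
 [ 0.7437 -0.3403  0.5754 -0.6748]
 [ 0.0252 -0.8459 -0.5327  0.7004]
 [ 0.      0.      0.      1.    ]]
plate_top spot_in 0.74 [169.6, 236.9] [ 0.5091 -0.2394  0.0114]
plate_top tip_of 0.84 [167.9, 240.8] [ 0.5086 -0.2458  0.0017]
knob spot_in 0.7 [296.5, 171.6] [0.5089 0.2069 0.0379]
knob tip_of 0.37 [253.7, 199.1] [0.4994 0.0469 0.0016]
knob_tip spot_in 0.7 [295.6, 173.2] [0.5128 0.2029 0.0376]
knob_tip tip_of 0.72 [296.9, 170.6] [0.5144 0.205  0.0444]
valve spot_in 0.57 [255.6, 190.7] [0.4968 0.0563 0.0237]
valve tip_of 0.62 [256.3, 200.0] [0.5058 0.0489 0.0005]
soap spot_in 0.6 [372.6, 170.7] [0.6995 0.3234 0.0825]
soap tip_of 0.84 [366.0, 187.6] [0.6894 0.3186 0.0225]
soap tip_of 0.42 [271.6, 246.3] [ 0.7024 -0.072   0.0148]
tumbler spot_in 0.69 [171.1, 291.1] [ 0.7401 -0.3747  0.0849]
tumbler tip_of 0.63 [171.4, 309.4] [ 0.733  -0.3754  0.0313]
tumbler tip_of 0.33 [273.0, 244.5] [ 0.7019 -0.0684  0.0188]
driver spot_in 0.66 [259.8, 246.7] [ 0.6941 -0.104   0.0232]
driver tip_of 0.63 [273.0, 246.7] 
[... 469 characters left out ...]

knob_tip spot_in 0.78 [170.7, 230.1] [0.4818 0.2198 0.0305]
knob_tip spot_in 0.73 [121.8, 154.9] [0.6748 0.3232 0.1081]
knob_tip tip_of 0.62 [175.3, 220.6] [0.5056 0.2042 0.0512]
valve spot_in 0.57 [171.3, 227.2] [0.4901 0.215  0.051 ]
valve tip_of 0.47 [227.7, 228.2] [0.4833 0.0654 0.0397]
soap spot_in 0.65 [120.1, 155.6] [0.6714 0.3264 0.1132]
soap tip_of 0.7 [127.5, 161.4] [0.6646 0.319  0.0766]
soap tip_of 0.64 [228.7, 230.4] [0.4779 0.0629 0.0394]
tumbler spot_in 0.76 [384.0, 137.6] [ 0.7229 -0.3754  0.0062]
tumbler tip_of 0.73 [381.6, 142.4] [ 0.7115 -0.369   0.0068]
driver spot_in 0.8 [290.9, 152.7] [ 0.6833 -0.1108  0.0275]
driver tip_of 0.71 [272.5, 152.3] [ 0.6893 -0.0593  0.0176]
```

View pics/both.png

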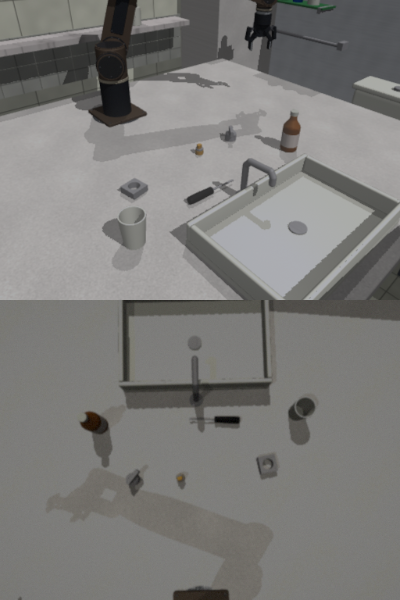

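Run:
```python
from h import *
np.set_printoptions(precision=4,suppress=True)
p=shot('top'); W=cloud(p)
def reg(c,r,z0,z1):
    m=(np.hypot(W[...,0]-c[0],W[...,1]-c[1])<r)&(W[...,2]>z0)&(W[...,2]<z1); return W[m]
for n,c,r,z0,z1 in [('plate',(.525,-.25),.06,.018,.03),('skirt',(.484,.215),.06,.022,.034),('bar',(.49,.21),.06,.042,.06),('spindle',(.49,.06),.04,.033,.045),('valve',(.49,.06),.05,.012,.045)]:
    q=reg(c,r,z0,z1); 
    h=cv2.minAreaRect(q[:,:2].astype(np.float32)*1000); print(n,len(q),q.mean(0),h, np.median(q[:,2]),q.min(0),q.max(0))
# basin spout etc. : anything tall
m=W[...,2]>.06; print(W[m].min(0),W[m].max(0))
```

```text
plate 351 [ 0.5246 -0.2462  0.024 ] ((524.78564453125, -246.55068969726562), (60.441795349121094, 60.99586486816406), 9.510978698730469) 0.024152749000538876 [ 0.4914 -0.2799  0.0184] [ 0.5586 -0.2129  0.0298]
skirt 116 [0.4826 0.2237 0.0281] ((484.90985107421875, 221.22808837890625), (42.09031677246094, 52.32221221923828), 11.84316635131836) 0.02830422060370308 [0.4631 0.1999 0.0223] [0.5109 0.248  0.0339]
bar 121 [0.4914 0.2199 0.051 ] ((491.5967102050781, 220.41307067871094), (14.66008472442627, 55.5554313659668), 50.89583206176758) 0.05126718492536919 [0.4669 0.1996 0.0443] [0.5163 0.2409 0.0554]
spindle 34 [0.4827 0.0599 0.0369] ((481.9991760253906, 59.4838752746582), (14.400399208068848, 17.675424575805664), 16.783851623535156) 0.036818632407499274 [0.475  0.052  0.0343] [0.491  0.0683 0.0407]
valve 87 [0.485  0.0595 0.0285] ((485.49224853515625, 59.904991149902344), (24.92649269104004, 27.067943572998047), 88.13427734375) 0.025318262376537115 [0.4719 0.0475 0.0136] [0.4991 0.0724 0.0407]
[ 0.6462 -0.395   0.06  ] [1.1035 0.3757 0.164 ]
```

```bash
cat >> h.py <<'E'
def go(xyz,yaw=None):
    """yaw: world yaw deg of tool y axis (mod 180); prints row shift from the measured pose"""
    T=pose(); d=T[:3,:3].T@(np.array(xyz)-T[:3,3]); y=np.degrees(np.arctan2(T[1,1],T[0,1]))
    t=0 if yaw is None else -((yaw-y+90)%180-90)
    print('row mm',np.round(d*1000,1),'turn',round(t,1),'tool yaw y',round(y,1),'q6',round(ctrl.get_state()['qpos'][5],2))
E
python3 - <<'E'
from h import *
go([.47,.17,.22],None)
E
```

```text
row mm [-362.4 -330.7   11.3] turn 0 tool yaw y 66.3 q6 -0.15
```

```bash
python3 -m inch '[[0,-0.03,-0.0274,0,0],[0,-0.06,-0.055,0,0],[0,-0.09,-0.082,0,0],[0,-0.12,-0.11,0,0],[0,-0.12,-0.11,0,0]]' 
python3 -m inch '[[0,-0.03,-0.0274,0,0],[0,-0.06,-0.055,0,0],[0,-0.09,-0.082,0,0],[0,-0.12,-0.11,0,0],[0,-0.12,-0.11,0,0]]' 
python3 -m inch '[[0,-0.03,-0.0274,0,0],[0,-0.06,-0.055,0,0],[0,-0.09,-0.082,0,0],[0,-0.12,-0.11,0,0],[0,-0.12,-0.11,0,0]]'
python3 - <<'E'
from h import *
np.set_printoptions(precision=4,suppress=True)
p=shot('wrist'); print(np.array(p['mount']),ctrl.get_state()['eef_pos'])
save(p,'w1'); W=cloud(p); np.savez('w1.npz',W=W,rgb=p['pixels'])
for q in ['knob','knob_tip','valve']:
    for d in ctrl.tip_of(q,{k:v for k,v in p.items() if k!='C'})[:2]: print(q,d['score'],d['at'],ray(p,d['at'],.04 if 'tip' in q else 0))
def reg(c,r,z0,z1):
    m=(np.hypot(W[...,0]-c[0],W[...,1]-c[1])<r)&(W[...,2]>z0)&(W[...,2]<z1); return W[m]
for n,c,r,z0,z1 in [('skirt',(.484,.225),.06,.024,.032),('bar',(.49,.22),.06,.047,.056),('spindle',(.483,.06),.03,.035,.042),('collar',(.483,.06),.03,.021,.027)]:
    q=reg(c,r,z0,z1)
    if len(q)>5: print(n,len(q),q.mean(0),cv2.minAreaRect(q[:,:2].astype(np.float32)*1000),cv2.minEnclosingCircle(q[:,:2].astype(np.float32)*1000),np.median(q[:,2]))
E
```

```text
time: 1.97
eef_pos: [0.3387, 0.4644, 0.2309]
tcp_rot: [0.207, 0.978, -0.002, 0.001]
contact_force: [-0.2, 1.0, 0.2]
opening: 1.001
finger_force: 0.0
time: 2.38
eef_pos: [0.4048, 0.3157, 0.2316]
tcp_rot: [0.208, 0.978, -0.001, 0.001]
contact_force: [0.2, 0.3, 0.4]
opening: 1.0
finger_force: 0.0
time: 2.8
eef_pos: [0.4707, 0.1666, 0.2318]
tcp_rot: [0.208, 0.978, -0.001, 0.001]
contact_force: [0.5, 0.3, -0.5]
opening: 1.002
finger_force: 0.0
[[-0.0003 -0.9535 -0.3015  0.0765]
 [ 1.     -0.0003 -0.0001  0.0002]
 [-0.     -0.3015  0.9535 -0.1424]
 [ 0.      0.      0.      1.    ]] [0.4695 0.1691 0.2317]
knob 0.84 [304.3, 149.0] [0.4854 0.2292 0.    ]
knob_tip 0.72 [442.3, 244.1] [0.6485 0.3342 0.04  ]
knob_tip 0.7 [299.6, 187.2] [0.5142 0.2057 0.04  ]
valve 0.89 [183.1, 202.9] [0.487  0.0638 0.    ]
valve 0.53 [0.0, 311.2] [ 0.5261 -0.2528  0.    ]
skirt 631 [0.4826 0.2267 0.0279] ((489.0434875488281, 227.68324279785156), (43.43081283569336, 49.09666061401367), 77.78392791748047) ((489.80426025390625, 222.49526977539062), 28.24980354309082) 0.02785415850569045
bar 706 [0.4927 0.2221 0.0515] ((494.0699157714844, 221.833984375), (14.398463249206543, 56.28150177001953), 50.786128997802734) ((494.66583251953125, 222.57086181640625), 28.32528305053711) 0.051661976167243384
spindle 173 [0.4847 0.0622 0.0374] ((484.3773193359375, 61.895626068115234), (15.046899795532227, 19.37322425842285), 12.513205528259277) ((486.26116943359375, 61.95785140991211), 10.036563873291016) 0.037449754199374186
collar 200 [0.486  0.0661 0.0239] ((486.54718017578125, 63.55995178222656), (27.243759155273438, 24.52025604248047), 8.814472198486328) ((486.8031311035156, 62.259307861328125), 14.03929615020752) 0.02386607789733
```

View pics/w1.png

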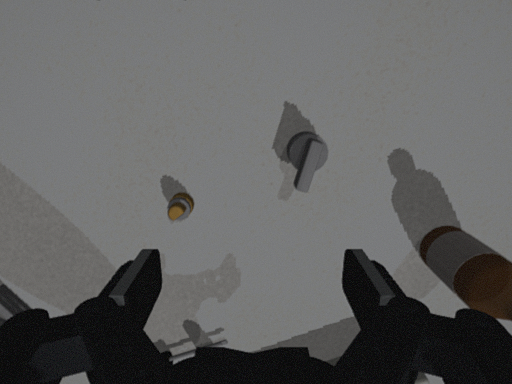

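```bash
python3 -m inch '[[0,-0.006,-0.029,0.013,0],[0,-0.012,-0.058,0.026,0],[0,-0.018,-0.087,0.04,0],[0,-0.018,-0.087,0.04,0],[0,-0.018,-0.087,0.04,0]]'
python3 - <<'E'
from h import *
np.set_printoptions(precision=4,suppress=True)
p=shot('wrist'); W=cloud(p)
for d in ctrl.tip_of('valve',{k:v for k,v in p.items() if k!='C'})[:1]: print(d['score'],d['at'],ray(p,d['at'],0))
m=(np.hypot(W[...,0]-.486,W[...,1]-.062)<.03)
for n,z0,z1 in [('spindle',.034,.042),('top',.037,.042),('collar',.021,.027)]:
    q=W[m&(W[...,2]>z0)&(W[...,2]<z1)]
    print(n,len(q),q.mean(0),cv2.minAreaRect(q[:,:2].astype(np.float32)*1000),cv2.minEnclosingCircle(q[:,:2].astype(np.float32)*1000),np.median(q[:,2]))
u,v=np.round(d['at']).astype(int); c=p['pixels'][v-50:v+50,u-60:u+60,::-1]
cv2.imwrite('pics/valve.png',cv2.resize(c,None,fx=4,fy=4,interpolation=2))
go([.525,-.2466,.15],99.5)
E
```

```text
time: 3.42
eef_pos: [0.4487, 0.0854, 0.1905]
tcp_rot: [0.205, 0.979, 0.0, -0.001]
contact_force: [0.6, 0.3, 0.1]
opening: 1.003
finger_force: 0.0
0.63 [245.1, 204.6] [ 0.4852  0.0615 -0.    ]
spindle 237 [0.4845 0.0621 0.0373] ((484.46978759765625, 61.526981353759766), (14.75795841217041, 19.87153434753418), 17.510509490966797) ((486.6771240234375, 62.179386138916016), 9.977945327758789) 0.03745721079901054
top 162 [0.4851 0.0617 0.0379] ((485.3083801269531, 61.238487243652344), (13.299053192138672, 18.024452209472656), 18.333953857421875) ((486.23095703125, 61.94921112060547), 9.418136596679688) 0.03787473734477942
collar 237 [0.4843 0.0643 0.0239] ((486.8322448730469, 62.2496223449707), (26.6574649810791, 26.979642868041992), 78.66936492919922) ((486.710205078125, 62.144622802734375), 13.917924880981445) 0.023866116963155604
row mm [-201.6 -275.1   41.9] turn -33.0 tool yaw y 66.5 q6 -1.19
```

View pics/valve.png

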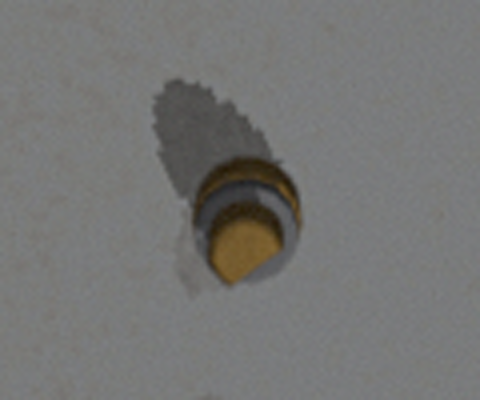

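```bash
python3 -m inch '[[0,-0.02,-0.0275,0.005,-7],[0,-0.04,-0.055,0.01,-14],[0,-0.06,-0.0825,0.015,-21],[0,-0.08,-0.11,0.02,-28],[0,-0.1,-0.1375,0.02,-33]]'
python3 - <<'E'
from h import *
go([.525,-.2466,.16],99.5)
E
```

```text
time: 3.93
eef_pos: [0.487, -0.081, 0.1714]
tcp_rot: [-0.086, 0.996, 0.0, 0.0]
contact_force: [1.3, 0.3, 0.6]
opening: 0.996
finger_force: 0.0
row mm [  -9.  -169.6   11.4] turn 0.4 tool yaw y 99.9 q6 -2.11
```

```bash
python3 -m inch '[[0,0.006,-0.034,0,0],[0,0.012,-0.068,0,0],[0,0.018,-0.102,0,0],[0,0.024,-0.136,0,0],[0,0.03,-0.17,0,0]]' 
python3 -m inch '[[0.2,0,0,0.03,0],[0.3,0,0,0.03,0],[0.3,0,0,0.03,0]]'
python3 - <<'E'
from h import *
np.set_printoptions(precision=4,suppress=True)
p=shot('wrist'); save(p,'stack'); W=cloud(p)
m=(np.hypot(W[...,0]-.525,W[...,1]+.2466)<.06)
q=W[m&(W[...,2]>.021)&(W[...,2]<.028)]
print(len(q),q.mean(0),cv2.minAreaRect(q[:,:2].astype(np.float32)*1000),np.median(q[:,2]))
C=p['C'];T=pose()
# fingers: near points in tool frame
P=(W-T[:3,3])@T[:3,:3]
k=(P[...,2]>-.06)&(P[...,2]<.02)&(abs(P[...,1])<.07)&(W[...,2]>.06)
for sg in (1,-1):
    f=P[k&(P[...,1]*sg>0)]; print('finger',sg,f[:,2].max() if len(f) else None,np.sort(f[:,2])[-20:], abs(f[:,1]).min())
print(ctrl.get_state()['opening'])
go([.525,-.2466,.1],99.5)
E
```

```text
time: 4.35
eef_pos: [0.4857, -0.2546, 0.1724]
tcp_rot: [-0.083, 0.997, -0.001, 0.001]
contact_force: [-0.2, -0.6, 0.0]
opening: 1.001
finger_force: 0.0
time: 4.6
eef_pos: [0.4842, -0.2525, 0.1402]
tcp_rot: [-0.082, 0.997, 0.001, -0.001]
contact_force: [0.6, 1.1, -0.3]
opening: 0.704
finger_force: 0.0
2901 [ 0.5261 -0.2454  0.0238] ((527.5333862304688, -245.20037841796875), (60.9811897277832, 60.121543884277344), 10.207881927490234) 0.023784325379593907
finger 1 -0.002717738126627777 [-0.0054 -0.0054 -0.0053 -0.0052 -0.0052 -0.0051 -0.0049 -0.0047 -0.0046
 -0.0044 -0.0044 -0.0044 -0.0044 -0.0043 -0.0042 -0.004  -0.0038 -0.0037
 -0.0031 -0.0027] 0.02592701570056174
finger -1 -0.002842113723434603 [-0.0049 -0.0049 -0.0049 -0.0048 -0.0047 -0.0047 -0.0047 -0.0046 -0.0046
 -0.0046 -0.0044 -0.0044 -0.0044 -0.0044 -0.0042 -0.0042 -0.0039 -0.0039
 -0.0037 -0.0028] 0.026276692977022127
0.7046497581614792
row mm [-40.5  -0.6  41.5] turn -0.0 tool yaw y 99.5 q6 -2.4
```

View pics/stack.png

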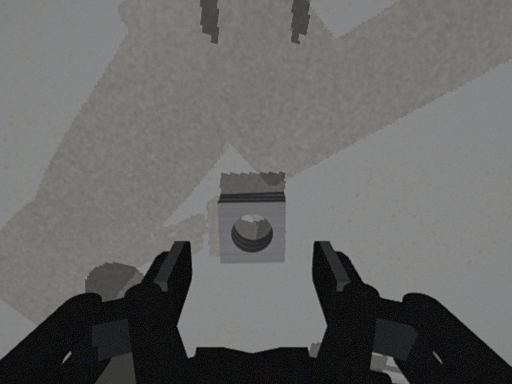

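```bash
python3 -m inch '[[0.12,-0.02,0,0.02,-0.5],[0.12,-0.042,0,0.04,-0.5],[0.12,-0.042,0,0.07,-0.5],[0.12,-0.042,0,0.09,-0.5],[0.12,-0.042,0,0.09,-0.5]]' 30
python3 - <<'E'
from h import *
go([.5265,-.2455,.014],100)
E
```

```text
time: 5.07
eef_pos: [0.5243, -0.2439, 0.048]
tcp_rot: [-0.087, 0.996, 0.002, -0.003]
contact_force: [-1.2, 1.7, -1.2]
opening: 0.879
finger_force: 0.0
row mm [-2.  -2.1 34. ] turn 0.0 tool yaw y 100.0 q6 -2.36
```

```bash
python3 -m inch '[[0.12,-0.002,0,0.015,0],[0.12,-0.002,0,0.03,0],[0.12,-0.002,0,0.03,0]]'
python3 - <<'E'
from h import *
for i in range(2):
    p=shot('wrist'); go([.5265,-.2455,.014],100)
W=cloud(p);T=pose(); 
q=W[(np.hypot(W[...,0]-.5265,W[...,1]+.2455)<.05)&(W[...,2]>.021)&(W[...,2]<.028)]
P=(W-T[:3,3])@T[:3,:3]
print(len(q),np.median(q[:,2]))
k=(P[...,2]>-.06)&(P[...,2]<.01)&(abs(P[...,1])<.07)&(abs(P[...,1])>.034)&(W[...,2]>.006)&(P[...,0]>-.02)&(P[...,0]<.02)
for sg in (1,-1):
    f=W[k&(P[...,1]*sg>0)]; print(np.sort(f[:,2])[:12],len(f))
save(p,'pre')
E
```

```text
time: 5.32
eef_pos: [0.5276, -0.2455, 0.0211]
tcp_rot: [-0.087, 0.996, 0.001, -0.001]
contact_force: [-1.4, 1.2, -0.1]
opening: 0.88
finger_force: 0.0
row mm [1.4 0.7 8.2] turn -0.1 tool yaw y 99.9 q6 -2.35
row mm [1.9 1.5 9.1] turn -0.1 tool yaw y 99.9 q6 -2.35
9275 0.02380115531532337
[0.03089326 0.03092847 0.03128808 0.03129083 0.03136935 0.03160321
 0.03169629 0.03176359 0.03177235 0.03181139 0.03187502 0.03187973] 4363
[0.03060466 0.0307889  0.03098209 0.03104736 0.03120487 0.03122809
 0.0312864  0.03130289 0.03138323 0.03141889 0.03147433 0.03151457] 4463
```

View pics/pre.png

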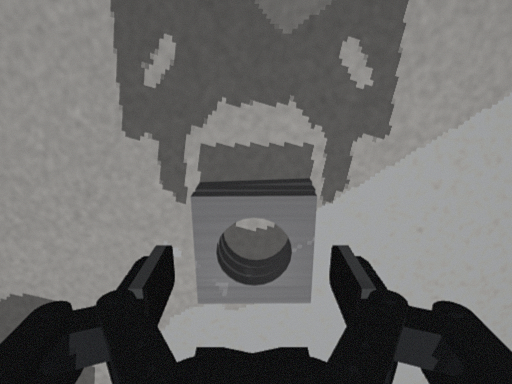

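```bash
python3 -m inch '[[0.12,0,0,0.004,0],[0.2,0,0,0.008,0],[0.5,0,0,0.008,0],[0.5,0,0,0.008,0],[0.5,0,0,0.008,0]]' 30
python3 -m inch '[[0.5,0,0,0,0],[0.5,0,0,0,0],[0.5,0,0,-0.004,0],[0.5,0,0,-0.01,0],[0.5,0,0,-0.01,0]]' 40
python3 - <<'E'
from h import *
p=shot('wrist'); save(p,'lift'); W=cloud(p); s=ctrl.get_state(); print(s['eef_pos'])
q=W[(np.hypot(W[...,0]-.5265,W[...,1]+.2455)<.045)]
print(np.histogram(q[:,2],bins=np.arange(-.004,.06,.002)))
p=shot('scene');save(p,'lift_s'); c=p['pixels'][195:285,110:230,::-1]; cv2.imwrite('pics/lift_s.png',cv2.resize(c,None,fx=5,fy=5,interpolation=2))
E
```

```text
time: 5.83
eef_pos: [0.528, -0.2471, 0.0141]
tcp_rot: [-0.086, 0.996, -0.0, 0.0]
contact_force: [0.1, 1.8, 3.2]
opening: 0.689
finger_force: 32.7
time: 6.25
eef_pos: [0.5279, -0.2471, 0.024]
tcp_rot: [-0.086, 0.996, -0.0, 0.0]
contact_force: [0.4, 0.3, -1.3]
opening: 0.682
finger_force: 43.2
[ 0.52776729 -0.24704307  0.02372279]
(array([   4, 3170, 1989,  213,  236,  353,  325,  267,  271, 1331,  688,
          0,    0,    1,  144,  341,  389,  421, 7605, 2431,  161,  195,
        190,  207,  216,  211,  246,  222,  252,  261,  269]), array([-0.004, -0.002,  0.   ,  0.002,  0.004,  0.006,  0.008,  0.01 ,
        0.012,  0.014,  0.016,  0.018,  0.02 ,  0.022,  0.024,  0.026,
        0.028,  0.03 ,  0.032,  0.034,  0.036,  0.038,  0.04 ,  0.042,
        0.044,  0.046,  0.048,  0.05 ,  0.052,  0.054,  0.056,  0.058]))
```

View pics/lift_s.png

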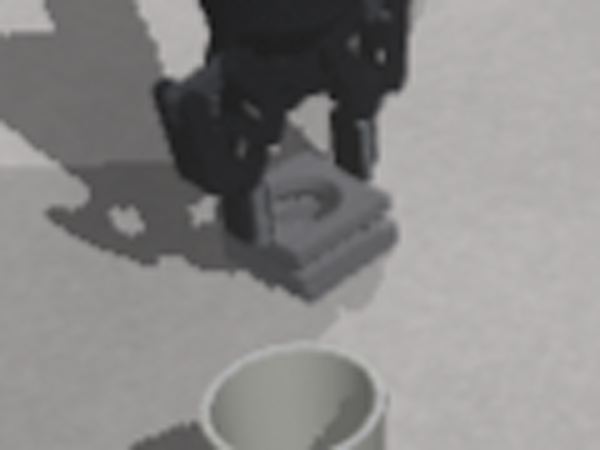

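```bash
python3 -m inch '[[0.5,0,0,-0.02,0],[0.5,0,0,-0.04,0],[0.5,0,0,-0.07,0],[0.5,0,0,-0.07,0],[0.5,0,0,-0.07,0]]'
cat >> h.py <<'E'
def plate(save_as=None):
    "held plate: centre in the tool frame, from its top face"
    p=shot('wrist'); T=pose(); P=(cloud(p)-T[:3,3])@T[:3,:3]
    if save_as: save(p,save_as)
    k=(abs(P[...,0])<.045)&(abs(P[...,1])<.031)&(abs(P[...,2]+.0095)<.0025)
    q=P[k]; r=cv2.minAreaRect(q[:,:2].astype(np.float32)*1000); return q,r,np.median(q[:,2])
E
python3 - <<'E'
from h import *
q,r,z=plate(); print(len(q),r,z, q.min(0),q.max(0))
c=np.r_[np.array(r[0])/1000,0]; T=pose(); off=T[:3,:3]@c
print(off); go(np.array([.4866,.0621,.085])-[off[0],off[1],0])
E
```

```text
time: 6.77
eef_pos: [0.5288, -0.2477, 0.0953]
tcp_rot: [-0.086, 0.996, -0.001, 0.002]
contact_force: [-0.2, -0.9, -0.6]
opening: 0.686
finger_force: 43.5
8826 ((-1.1110401153564453, -0.1844501495361328), (61.577117919921875, 61.61860275268555), 89.99468231201172) -0.011276123667601896 [-0.03192233 -0.03097511 -0.01199982] [ 0.02969771  0.03060317 -0.00700786]
[1.12621649e-03 8.25758430e-06 4.74878780e-07]
row mm [-11.4 311.6   8.3] turn 0 tool yaw y 99.8 q6 -2.35
```

```bash
python3 -m inch '[[0.5,-0.0014,0.025,0,0],[0.5,-0.003,0.06,0,0],[0.5,-0.0045,0.095,0,0],[0.5,-0.006,0.13,0,0],[0.5,-0.0075,0.165,0,0]]'
python3 -m inch '[[0.5,-0.0014,0.035,0,0],[0.5,-0.003,0.07,0,0],[0.5,-0.004,0.105,0,0],[0.5,-0.0045,0.13,0,0],[0.5,-0.004,0.147,0,0]]'
python3 -m inch '[[0.5,0,0,0,0],[0.5,0,0,0,0]]'
python3 - <<'E'
from h import *
for i in range(2):
    q,r,z=plate('over'); print(len(q),r,z)
    off=pose()[:3,:3]@np.r_[np.array(r[0])/1000,0]
    go(np.array([.4866,.0621,.06])-[off[0],off[1],0])
E
```

```text
time: 7.23
eef_pos: [0.5047, -0.0811, 0.0911]
tcp_rot: [-0.085, 0.996, 0.001, -0.002]
contact_force: [0.3, -0.2, -1.1]
opening: 0.685
finger_force: 43.5
time: 7.65
eef_pos: [0.4831, 0.065, 0.0911]
tcp_rot: [-0.087, 0.996, 0.001, -0.002]
contact_force: [-0.6, 0.7, -0.8]
opening: 0.684
finger_force: 43.5
time: 7.82
eef_pos: [0.4841, 0.0632, 0.0917]
tcp_rot: [-0.087, 0.996, 0.0, -0.002]
contact_force: [0.6, 0.2, -1.2]
opening: 0.686
finger_force: 43.5
10115 ((0.4159564971923828, 0.08813667297363281), (61.890113830566406, 61.33535385131836), 89.80974578857422) -0.009182633297180626
row mm [-2.3 -0.7 32. ] turn 0 tool yaw y 99.9 q6 -1.82
10126 ((0.3458423614501953, -0.0872802734375), (61.65082931518555, 61.303733825683594), 89.97642517089844) -0.009246306917693483
row mm [-1.9  0.  32.4] turn 0 tool yaw y 99.8 q6 -1.82
```

View pics/over.png

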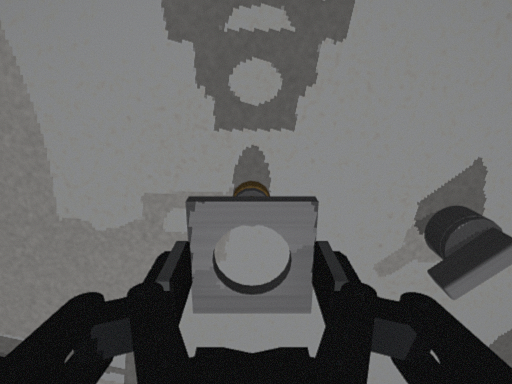

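```bash
python3 -m inch '[[0.5,-0.002,0,0.02,0],[0.5,-0.002,0,0.04,0],[0.5,-0.002,0,0.045,0],[0.5,-0.002,0,0.045,0],[0.5,-0.002,0,0.045,0]]'
python3 - <<'E'
from h import *
p=shot('wrist'); save(p,'low'); T=pose(); W=cloud(p); P=(W-T[:3,3])@T[:3,:3]
k=(abs(P[...,0])<.045)&(abs(P[...,1])<.031)&(abs(P[...,2]+.0095)<.0025); r=cv2.minAreaRect(P[k][:,:2].astype(np.float32)*1000)
pc=T[:3,:3]@np.r_[np.array(r[0])/1000,0]+T[:3,3]
m=np.hypot(W[...,0]-.4866,W[...,1]-.0621)<.02
mk=m&(W[...,2]<.042)&(W[...,2]>.034)&(P[...,2]> -.05)
hs=P[...,2]
q=W[m&(abs(W[...,2]-.0375)<.003)&(np.hypot(W[...,0]-pc[0],W[...,1]-pc[1])<.017)]
print(T[:3,3],pc,r, len(q), cv2.minEnclosingCircle(q[:,:2].astype(np.float32)*1000) if len(q)>4 else 0, ctrl.get_state()['contact_force'])
E
```

```text
time: 8.33
eef_pos: [0.4876, 0.0621, 0.0483]
tcp_rot: [-0.085, 0.996, 0.0, -0.0]
contact_force: [-0.5, -0.2, -0.5]
opening: 0.686
finger_force: 43.5
[0.48820585 0.06224734 0.04899382] [0.48764696 0.06224939 0.04899327] ((0.5504055023193359, 0.09707260131835938), (61.84410095214844, 61.665889739990234), 89.77833557128906) 745 ((486.5482177734375, 61.989044189453125), 9.972088813781738) [ 0.64655528  0.07187221 -0.54877563]
```

View pics/low.png

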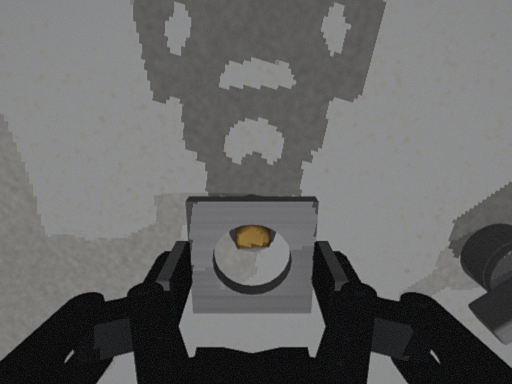

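```bash
python3 -m inch '[[0.5,0.001,0,0.015,0],[0.5,0.001,0,0.03,0],[0.5,0.001,0,0.042,0],[0.5,0.001,0,0.046,0],[0.5,0.001,0,0.046,0]]'
python3 -m inch '[[0.5,0,0,0.001,0],[0.5,0,0,0.001,0]]'
python3 -m inch '[[0.5,0,0,0.001,0],[0.5,0,0,0.001,0]]'
python3 -m inch '[[0.5,0,0,0.001,0],[0.5,0,0,0.001,0]]'
```

```text
time: 8.8
eef_pos: [0.4865, 0.0625, 0.0023]
tcp_rot: [-0.086, 0.996, 0.0, -0.0]
contact_force: [-0.8, -0.3, -1.5]
opening: 0.683
finger_force: 43.5
time: 8.97
eef_pos: [0.4876, 0.0626, 0.0025]
tcp_rot: [-0.086, 0.996, -0.0, 0.001]
contact_force: [-0.5, -0.5, -0.2]
opening: 0.681
finger_force: 43.5
time: 9.13
eef_pos: [0.4871, 0.0627, 0.001]
tcp_rot: [-0.086, 0.996, -0.0, 0.001]
contact_force: [-0.2, -0.0, -0.3]
opening: 0.689
finger_force: 43.5
time: 9.3
eef_pos: [0.4866, 0.0627, -0.0006]
tcp_rot: [-0.086, 0.996, -0.0, 0.0]
contact_force: [0.2, 0.1, -0.3]
opening: 0.687
finger_force: 43.5
```

```bash
python3 -m inch '[[0.5,0,0,0.001,0],[0.5,0,0,0.001,0]]'
python3 -m inch '[[0.5,0,0,0.001,0],[0.5,0,0,0.001,0]]'
```

```text
time: 9.47
eef_pos: [0.4865, 0.0627, -0.0018]
tcp_rot: [-0.086, 0.996, 0.0, -0.0]
contact_force: [-0.5, 0.6, -1.7]
opening: 0.685
finger_force: 43.5
time: 9.63
eef_pos: [0.4865, 0.0627, -0.0018]
tcp_rot: [-0.086, 0.996, 0.0, -0.001]
contact_force: [-2.5, 0.6, 6.6]
opening: 0.685
finger_force: 44.2
```

```bash
python3 -m inch '[[0.25,0,0,-0.001,0],[0.15,0,0,-0.001,0],[0,0,0,-0.001,0],[0,0,0,-0.001,0],[0,0,0,-0.005,0]]'
python3 -m inch '[[0,0,0,-0.03,0],[0,0.0,0,-0.06,0],[0,0.02,0,-0.1,0],[0,0.04,0,-0.13,0],[0,0.04,0,-0.13,0]]'
python3 - <<'E'
from h import *
p=shot('wrist'); save(p,'laid'); W=cloud(p)
m=np.hypot(W[...,0]-.4866,W[...,1]-.0621)<.06
q=W[m&(abs(W[...,2]-.008)<.003)]
print(len(q),q.mean(0),cv2.minAreaRect(q[:,:2].astype(np.float32)*1000))
A=np.c_[q[:,:2]-q[:,:2].mean(0),np.ones(len(q))]; print('tilt',np.linalg.lstsq(A,q[:,2],rcond=None)[0])
q=W[m&(abs(W[...,2]-.0375)<.0035)]
print(len(q),q.mean(0),cv2.minAreaRect(q[:,:2].astype(np.float32)*1000),cv2.minEnclosingCircle(q[:,:2].astype(np.float32)*1000))
e=np.array([np.cos(np.radians(-39.2)),np.sin(np.radians(-39.2))]); c=np.array([.494,.2218])-.01*e; print(c)
go([*(c-[.04,0]),.12],50.8)
E
```

```text
time: 10.05
eef_pos: [0.4858, 0.0627, 0.0017]
tcp_rot: [-0.086, 0.996, 0.0, -0.001]
contact_force: [-0.2, -1.3, 0.3]
opening: 1.001
finger_force: 0.0
time: 10.47
eef_pos: [0.4493, 0.0555, 0.14]
tcp_rot: [-0.086, 0.996, -0.001, 0.006]
contact_force: [1.2, 0.3, 0.7]
opening: 0.998
finger_force: 0.0
2611 [0.48412085 0.06189071 0.00782178] ((486.32568359375, 62.26520538330078), (60.51949691772461, 60.179161071777344), 9.86865234375)
tilt [-0.00012115  0.00099626  0.00782178]
328 [0.48425204 0.06150136 0.0373307 ] ((484.4261779785156, 61.1456298828125), (15.009028434753418, 19.407108306884766), 15.12675666809082) ((486.28936767578125, 61.90755081176758), 10.172689437866211)
[0.48625056 0.22812029]
row mm [-26.6 170.5  17. ] turn 49.0 tool yaw y 99.8 q6 -1.84
```

View pics/laid.png

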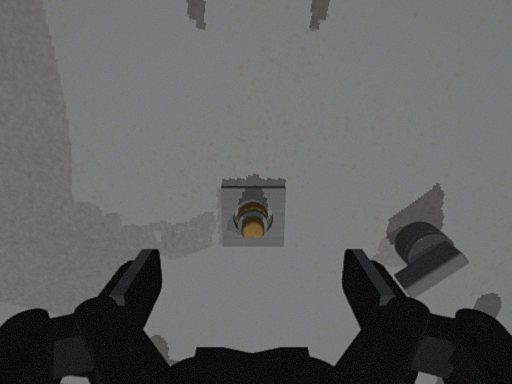

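```bash
python3 -m inch '[[0.3,-0.009,0.037,0,7],[0.3,-0.018,0.074,0,14],[0.3,-0.027,0.111,0,21],[0.3,-0.036,0.148,0.01,28],[0.3,-0.046,0.186,0.02,35]]'
python3 -m inch '[[0.3,0,0,0,7],[0.3,0,0,0,14],[0.3,0,0,0,14],[0.3,0,0,0,14]]'
cat >> h.py <<'E'
def knob(zoff=0):
    p=shot('wrist'); W=cloud(p)
    q=W[(np.hypot(W[...,0]-.488,W[...,1]-.226)<.06)&(abs(W[...,2]-.052)<.0035)][:,:2]
    r=cv2.minAreaRect(q.astype(np.float32)*1000); b=cv2.boxPoints(r)/1000
    i=0 if np.linalg.norm(b[0]-b[1])>np.linalg.norm(b[1]-b[2]) else 1
    e=(b[i+1]-b[i]); L=np.linalg.norm(e); e/=L; e*=np.sign(e[0]); c=np.array(r[0])/1000
    print('bar',r,'yaw',np.degrees(np.arctan2(e[1],e[0])),'axis',c-.01*e); return p,W,c-.01*e,np.degrees(np.arctan2(e[1],e[0]))
E
python3 - <<'E'
from h import *
p,W,c,y=knob(); print(pose()[:3,3])
q=W[(np.hypot(*(W[...,:2]-c).transpose(2,0,1))<.03)&(abs(W[...,2]-.028)<.002)][:,:2]
print('skirt',cv2.minEnclosingCircle(q.astype(np.float32)*1000))
for d in ctrl.tip_of('knob_tip',{k:v for k,v in p.items() if k!='C'})[:2]: print(d['score'],ray(p,d['at'],.04))
go([*c,.031],y+90)
E
```

```text
time: 10.93
eef_pos: [0.4597, 0.2339, 0.1152]
tcp_rot: [0.188, 0.982, -0.0, -0.0]
contact_force: [0.6, -0.4, 0.4]
opening: 0.695
finger_force: 0.0
time: 11.27
eef_pos: [0.4591, 0.2323, 0.1147]
tcp_rot: [0.302, 0.953, -0.001, -0.001]
contact_force: [-0.3, -0.1, 0.6]
opening: 0.696
finger_force: 0.0
bar ((493.6430358886719, 222.2738800048828), (14.112783432006836, 56.175506591796875), 50.62055969238281) yaw -39.379456 axis [0.48591343 0.22861841]
[0.45931122 0.23202521 0.11502838]
skirt ((486.0146789550781, 228.48817443847656), 21.931209564208984)
0.78 [0.51482102 0.20732333 0.04      ]
0.73 [0.47461215 0.09550955 0.04      ]
row mm [-23.5  12.6  84.3] turn 4.2 tool yaw y 54.8 q6 -0.69
```

```bash
python3 -m inch '[[0.4,-0.012,0.006,0.02,4],[0.5,-0.0235,0.0125,0.035,4],[0.5,-0.0235,0.0125,0.05,4],[0.5,-0.0235,0.0125,0.065,4],[0.5,-0.0235,0.0125,0.065,4]]' 60
python3 - <<'E'
from h import *
p,W,c,y=knob(); print(pose()[:3,3])
p,W,c,y=knob(); go([*c,.031],y+90)
E
```

```text
time: 11.78
eef_pos: [0.484, 0.2276, 0.0478]
tcp_rot: [0.336, 0.942, -0.002, -0.003]
contact_force: [-1.1, -0.1, -0.5]
opening: 0.497
finger_force: 0.0
bar ((490.3648986816406, 229.32595825195312), (53.83918380737305, 60.152198791503906), 84.01338958740234) yaw -5.986616 axis [0.48041944 0.23036892]
[0.48477166 0.22792594 0.04927427]
bar ((487.3322448730469, 218.63442993164062), (53.69194793701172, 55.76314163208008), 31.682912826538086) yaw -58.317093 axis [0.48208007 0.22714411]
row mm [ 2.1 -3.2 19.6] turn 19.0 tool yaw y 50.7 q6 -0.63
```

```bash
python3 -m inch '[[0.5,-0.0005,0.001,0.01,0],[0.5,-0.0005,0.001,0.0175,0],[1,-0.0005,0.001,0.0175,0],[1,-0.0005,0.001,0.0175,0],[1,-0.0005,0.001,0.0175,0]]' 60
python3 -m inch '[[1,0,0,0,0],[1,0,0,0,0],[1,0,0,0,0],[1,0,0,0,0]]'
python3 -m inch '[[1,0,0,-0.03,0],[1,0,0,-0.05,0],[1,0,0,-0.055,0],[1,0,0,-0.055,0]]'
python3 - <<'E'
from h import *
go([.4866,.0621,.08],106.5)
E
```

```text
time: 12.3
eef_pos: [0.4871, 0.2293, 0.0336]
tcp_rot: [0.336, 0.942, -0.0, -0.0]
contact_force: [-0.3, 0.5, -1.7]
opening: 0.15
finger_force: 61.1
time: 12.63
eef_pos: [0.487, 0.2293, 0.0335]
tcp_rot: [0.336, 0.942, -0.0, -0.0]
contact_force: [0.3, 0.2, -1.5]
opening: 0.148
finger_force: 61.1
time: 12.97
eef_pos: [0.4887, 0.2298, 0.0905]
tcp_rot: [0.336, 0.942, 0.001, 0.002]
contact_force: [-0.5, 0.3, -1.9]
opening: 0.149
finger_force: 61.3
row mm [-104.6 -131.    10.3] turn -55.8 tool yaw y 50.7 q6 -0.63
```

```bash
python3 -m inch '[[1,-0.014,-0.018,0,-7],[1,-0.028,-0.036,0,-14],[1,-0.042,-0.053,0,-21],[1,-0.056,-0.07,0,-28],[1,-0.07,-0.088,0,-35]]'
python3 -m inch '[[1,0,0,0,-7],[1,0,0,0,-14],[1,0,0,0,-21],[1,0,0,0,-21]]'
cat >> h.py <<'E'
def held(p):
    "knob in hand: bar-top rectangle and skirt circle, tool frame mm"
    T=pose(); P=(cloud(p)-T[:3,3])@T[:3,:3]; a=P[(abs(P[...,0])<.06)&(abs(P[...,1])<.025)]
    h=np.histogram(a[:,2],np.arange(-.03,.02,.001)); print('z hist',[(round(z,3),n) for z,n in zip(h[1],h[0]) if n>60])
    b=a[(abs(a[:,2]+.019)<.0035)&(abs(a[:,1])<.0085)]; s=a[(abs(a[:,2]-.005)<.003)]
    for n,q in (('bar',b),('skirt',s)):
        if len(q)>20: print(n,len(q),cv2.minAreaRect(q[:,:2].astype(np.float32)*1000),cv2.minEnclosingCircle(q[:,:2].astype(np.float32)*1000),np.median(q[:,2]),q.min(0),q.max(0))
E
python3 - <<'E'
from h import *
p=shot('wrist'); save(p,'held'); held(p); go([.4866,.0621,.09],106.5)
E
```

```text
time: 13.38
eef_pos: [0.4842, 0.116, 0.0867]
tcp_rot: [0.035, 0.999, -0.0, -0.001]
contact_force: [0.3, -0.8, -2.3]
opening: 0.146
finger_force: 61.2
time: 13.72
eef_pos: [0.4843, 0.1166, 0.0867]
tcp_rot: [-0.146, 0.989, 0.0, -0.002]
contact_force: [0.4, -1.1, -2.3]
opening: 0.145
finger_force: 61.2
z hist [(np.float64(-0.03), np.int64(74)), (np.float64(-0.029), np.int64(70)), (np.float64(-0.028), np.int64(101)), (np.float64(-0.027), np.int64(91)), (np.float64(-0.026), np.int64(99)), (np.float64(-0.025), np.int64(82)), (np.float64(-0.024), np.int64(80)), (np.float64(-0.023), np.int64(92)), (np.float64(-0.022), np.int64(64)), (np.float64(-0.021), np.int64(82)), (np.float64(-0.02), np.int64(443)), (np.float64(-0.019), np.int64(1829)), (np.float64(-0.018), np.int64(791)), (np.float64(-0.017), np.int64(163)), (np.float64(-0.016), np.int64(98)), (np.float64(-0.015), np.int64(86)), (np.float64(-0.014), np.int64(79)), (np.float64(-0.013), np.int64(83)), (np.float64(-0.012), np.int64(78)), (np.float64(-0.011), np.int64(75)), (np.float64(-0.01), np.int64(71)), (np.float64(-0.009), np.int64(65
[... 154 characters left out ...]
oat64(0.007), np.int64(65)), (np.float64(0.011), np.int64(80)), (np.float64(0.012), np.int64(70))]
bar 3096 ((-9.559125900268555, 0.4254150390625), (16.936119079589844, 56.33280944824219), 88.68528747558594) ((-9.558706283569336, -1.3939517736434937), 28.52682113647461) -0.01835689521117493 [-0.03784647 -0.00849278 -0.02242097] [ 0.01866769  0.00843383 -0.01562032]
skirt 1515 ((10.436430931091309, -0.6841335296630859), (43.33290481567383, 23.69478988647461), 89.99369049072266) ((0.6423534750938416, -0.6530290842056274), 21.7259521484375) 0.0055986590608053015 [-0.0014133  -0.02234938  0.00206784] [0.02228381 0.02098361 0.00798877]
row mm [ 13.4 -53.   -3.1] turn 0.0 tool yaw y 106.5 q6 -1.83
```

View pics/held.png

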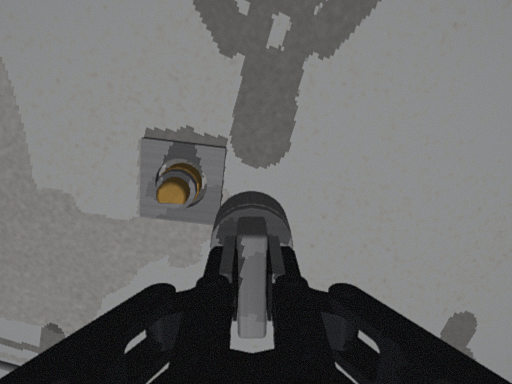

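Run:
```python
from h import *
for i in range(3):
    p=shot('wrist'); W=cloud(p); T=pose()
    m=np.hypot(W[...,0]-.4866,W[...,1]-.0621)<.025
    for n,z,dz in (('sp',.0375,.0035),('col',.024,.002)):
        q=W[m&(abs(W[...,2]-z)<dz)].copy(); r=cv2.minAreaRect(q[:,:2].astype(np.float32)*1000); c=cv2.minEnclosingCircle(q[:,:2].astype(np.float32)*1000)
        print(n,np.round(c[0],1),round(c[1],1),np.round(r[2],1),np.round(r[1],1))
        if n=='sp':
            v=T[:3,:3].T@(np.r_[np.array(c[0])/1000,.038]-T[:3,3]); print('axis in tool mm',np.round(v*1000,1))
```

```text
sp [486.4  61.8] 10.2 16.7 [15.4 19.9]
axis in tool mm [ 13.7 -53.3  49.2]
col [486.7  62.2] 13.9 36.1 [27.3 26.1]
sp [486.7  62.4] 10.2 11.8 [15.2 19.9]
axis in tool mm [ 13.6 -52.9  49.4]
col [486.7  62.2] 13.9 37.0 [27.5 25.8]
sp [486.5  62.2] 10.1 17.3 [15.  19.9]
axis in tool mm [ 14.  -53.   49.7]
col [486.9  62.6] 14.2 35.0 [27.2 26.4]
```

```bash
python3 -m inch '[[1,0.006,-0.026,0,0],[1,0.0134,-0.0528,0,0],[1,0.0134,-0.0528,0,0],[1,0.0134,-0.0528,0.008,0],[1,0.0134,-0.0528,0.008,0]]'
python3 - <<'E'
from h import *
X=[]
for i in range(3):
    p=shot('wrist'); X.append(pose()[:3,3])
print(np.mean(X,0)); T=pose(); T[:3,3]=np.mean(X,0); ax=T@np.array([.0005,-.0002,.0335,1]); print('knob axis',ax); held(p)
E
```

```text
time: 14.33
eef_pos: [0.4867, 0.0628, 0.0789]
tcp_rot: [-0.144, 0.99, 0.0, -0.001]
contact_force: [-1.9, -0.4, -2.5]
opening: 0.147
finger_force: 61.2
[0.48698136 0.06321211 0.0795389 ]
knob axis [0.48652106 0.06288665 0.04603932 1.        ]
z hist [(np.float64(-0.03), np.int64(73)), (np.float64(-0.029), np.int64(84)), (np.float64(-0.028), np.int64(85)), (np.float64(-0.027), np.int64(93)), (np.float64(-0.026), np.int64(91)), (np.float64(-0.025), np.int64(76)), (np.float64(-0.024), np.int64(99)), (np.float64(-0.023), np.int64(95)), (np.float64(-0.021), np.int64(86)), (np.float64(-0.02), np.int64(255)), (np.float64(-0.019), np.int64(1694)), (np.float64(-0.018), np.int64(1091)), (np.float64(-0.017), np.int64(177)), (np.float64(-0.016), np.int64(106)), (np.float64(-0.015), np.int64(91)), (np.float64(-0.014), np.int64(82)), (np.float64(-0.013), np.int64(75)), (np.float64(-0.012), np.int64(82)), (np.float64(-0.011), np.int64(71)), (np.float64(-0.01), np.int64(70)), (np.float64(-0.009), np.int64(70)), (np.float64(-0.008), np.int64(69)), (np.float64(-0.007), np.int64(69)), (np.float64(0.004), np.int64(158)), (np.float64(0.005), np.int64(810)), (np.float64(0.006), np.int64(440)), (np.float64(0.007), np.int64(65)), (np.float64(0.011), np.int64(84))]
bar 3092 ((-9.469064712524414, 0.6455440521240234), (16.932960510253906, 56.77431869506836), 88.16116333007812) ((-9.529120445251465, -1.1360210180282593), 28.57852554321289) -0.01814954931382228 [-0.03800551 -0.00847989 -0.02243255] [ 0.01874115  0.00847256 -0.01551348]
skirt 1504 ((10.57420825958252, -0.4735088348388672), (23.470792770385742, 43.442867279052734), 0.3310103714466095) ((0.7776620984077454, -0.5301053524017334), 21.807876586914062) 0.005732606724148351 [-0.00128648 -0.02226238  0.00202351] [0.02231312 0.02117977 0.00797571]
```

```bash
python3 -m inch '[[1,0,-0.0005,0.003,0],[1,0,-0.0005,0.006,0],[1,0,-0.0005,0.006,0]]'
python3 -m inch '[[1,0,0,0.001,0],[1,0,0,0.002,0],[1,0,0,0.002,0]]'
python3 -m inch '[[1,0,0,0.001,0],[1,0,0,0.001,0]]'
python3 -m inch '[[1,0,0,0.001,0],[1,0,0,0.001,0]]'
```

```text
time: 14.73
eef_pos: [0.4874, 0.0624, 0.0738]
tcp_rot: [-0.145, 0.989, 0.0, -0.001]
contact_force: [0.1, -0.0, -1.6]
opening: 0.146
finger_force: 61.2
time: 14.98
eef_pos: [0.4879, 0.062, 0.0723]
tcp_rot: [-0.145, 0.989, 0.0, -0.0]
contact_force: [0.4, 0.7, -2.4]
opening: 0.145
finger_force: 61.2
time: 15.15
eef_pos: [0.4879, 0.062, 0.0714]
tcp_rot: [-0.145, 0.989, -0.0, -0.0]
contact_force: [-0.0, -0.7, -1.9]
opening: 0.147
finger_force: 61.2
time: 15.32
eef_pos: [0.4879, 0.062, 0.0704]
tcp_rot: [-0.145, 0.989, 0.0, -0.0]
contact_force: [-1.0, -0.1, -1.2]
opening: 0.148
finger_force: 61.2
```

```bash
python3 -m inch '[[1,0.0003,0,0.001,0],[1,0.0003,0,0.001,0]]'
python3 -m inch '[[1,0,0,0.001,0],[1,0,0,0.001,0]]'
python3 -m inch '[[1,0,0,0.001,0],[1,0,0,0.001,0]]'
```

```text
time: 15.48
eef_pos: [0.4875, 0.0619, 0.0694]
tcp_rot: [-0.145, 0.989, 0.0, -0.0]
contact_force: [-0.1, 0.0, -1.4]
opening: 0.147
finger_force: 61.3
time: 15.65
eef_pos: [0.4874, 0.062, 0.0683]
tcp_rot: [-0.145, 0.989, 0.0, -0.0]
contact_force: [-0.7, 0.5, -0.9]
opening: 0.147
finger_force: 61.3
time: 15.82
eef_pos: [0.4874, 0.062, 0.0673]
tcp_rot: [-0.145, 0.989, 0.0, -0.0]
contact_force: [0.2, 2.0, -1.7]
opening: 0.146
finger_force: 61.3
```

```bash
python3 -m inch '[[1,0,0,0.001,0],[1,0,0,0.002,0],[1,0,0,0.002,0]]'
python3 -m inch '[[1,0,0,0.001,0],[1,0,0,0.002,0],[1,0,0,0.002,0]]'
python3 -m inch '[[1,0,0,0.001,0],[1,0,0,0.002,0],[1,0,0,0.002,0]]'
python3 -m inch '[[1,0,0,0.001,0],[1,0,0,0.002,0],[1,0,0,0.002,0]]'
```

```text
time: 16.07
eef_pos: [0.4875, 0.062, 0.0652]
tcp_rot: [-0.145, 0.989, 0.0, -0.0]
contact_force: [-0.5, 0.8, -1.0]
opening: 0.149
finger_force: 61.3
time: 16.32
eef_pos: [0.4875, 0.062, 0.0632]
tcp_rot: [-0.145, 0.989, 0.0, -0.0]
contact_force: [-0.0, 1.5, -1.4]
opening: 0.149
finger_force: 61.3
time: 16.57
eef_pos: [0.4875, 0.062, 0.0612]
tcp_rot: [-0.145, 0.989, 0.0, -0.0]
contact_force: [-1.3, 1.2, -0.8]
opening: 0.15
finger_force: 61.3
time: 16.82
eef_pos: [0.4875, 0.062, 0.0592]
tcp_rot: [-0.145, 0.989, 0.0, -0.0]
contact_force: [-2.0, 1.5, -1.7]
opening: 0.152
finger_force: 61.4
```

```bash
python3 -m inch '[[1,0,0,0.001,0],[1,0,0,0.002,0],[1,0,0,0.002,0]]' 90
python3 -m inch '[[1,0,0,0.001,0],[1,0,0,0.001,0]]'
python3 -m inch '[[1,0,0,0.001,0],[1,0,0,0.002,0],[1,0,0,0.002,0]]'
python3 -m inch '[[1,0,0,0.001,0],[1,0,0,0.001,0]]'
```

```text
time: 17.07
eef_pos: [0.4875, 0.062, 0.0573]
tcp_rot: [-0.145, 0.989, 0.0, -0.0]
contact_force: [-1.9, 1.8, -0.6]
opening: 0.137
finger_force: 92.7
time: 17.23
eef_pos: [0.4876, 0.062, 0.0571]
tcp_rot: [-0.145, 0.989, 0.0, -0.0]
contact_force: [-4.3, 2.0, 4.7]
opening: 0.139
finger_force: 93.4
time: 17.48
eef_pos: [0.4877, 0.062, 0.0555]
tcp_rot: [-0.145, 0.989, 0.0, -0.001]
contact_force: [-4.7, 2.1, 8.1]
opening: 0.144
finger_force: 93.7
time: 17.65
eef_pos: [0.4877, 0.062, 0.0547]
tcp_rot: [-0.145, 0.989, 0.0, -0.001]
contact_force: [-5.9, 2.2, 9.5]
opening: 0.141
finger_force: 93.9
```

```bash
python3 -m inch '[[1,0.0005,0.0001,0.001,0],[1,0.0005,0.0001,0.001,0]]'
python3 -m inch '[[1,0.0003,0,0.001,0],[1,0.0003,0,0.001,0]]'
python3 -m inch '[[1,0,0,0.001,0],[1,0,0,0.001,0]]'
python3 -m inch '[[1,0,0,0.0005,0],[1,0,0,0.0005,0]]'
```

```text
time: 17.82
eef_pos: [0.4877, 0.062, 0.054]
tcp_rot: [-0.145, 0.989, 0.0, 0.0]
contact_force: [-5.6, 2.3, 9.0]
opening: 0.136
finger_force: 93.9
time: 17.98
eef_pos: [0.4876, 0.062, 0.0533]
tcp_rot: [-0.145, 0.989, 0.0, 0.0]
contact_force: [-5.1, 2.2, 10.2]
opening: 0.137
finger_force: 94.1
time: 18.15
eef_pos: [0.4877, 0.0619, 0.0525]
tcp_rot: [-0.145, 0.989, 0.0, 0.0]
contact_force: [-6.6, 3.0, 11.0]
opening: 0.141
finger_force: 94.3
time: 18.32
eef_pos: [0.4877, 0.0619, 0.0521]
tcp_rot: [-0.145, 0.989, 0.0, 0.0]
contact_force: [-5.8, 2.3, 12.6]
opening: 0.14
finger_force: 94.4
```

```bash
python3 -m inch '[[1,0.0005,0,0.0005,0],[1,0.0005,0,0.0005,0]]'
python3 -m inch '[[1,0,0,0.0005,0],[1,0,0,0.0005,0]]'
python3 -m inch '[[1,0,0,0.0005,0],[1,0,0,0.0005,0]]'
```

```text
time: 18.48
eef_pos: [0.4876, 0.0619, 0.0518]
tcp_rot: [-0.145, 0.989, 0.0, 0.001]
contact_force: [-5.5, 3.6, 13.1]
opening: 0.135
finger_force: 94.4
time: 18.65
eef_pos: [0.4876, 0.0619, 0.0515]
tcp_rot: [-0.145, 0.989, 0.0, 0.001]
contact_force: [-6.5, 3.5, 13.4]
opening: 0.144
finger_force: 94.4
time: 18.82
eef_pos: [0.4877, 0.0619, 0.0512]
tcp_rot: [-0.145, 0.989, 0.0, 0.001]
contact_force: [-7.0, 3.1, 14.7]
opening: 0.14
finger_force: 94.8
```

```bash
python3 -m inch '[[1,0,0,0.0005,0],[1,0,0,0.0005,0]]'
python3 -m inch '[[1,0,0,0.0005,0],[1,0,0,0.0005,0],[1,0,0,0.0005,0],[1,0,0,0.0005,0],[1,0,0,0.0005,0]]'
python3 - <<'E'
from h import *
p=shot('wrist'); held(p); print(pose()[:3,3],ctrl.get_state()['contact_force'])
W=cloud(p); q=W[(np.hypot(W[...,0]-.4866,W[...,1]-.0621)<.06)&(abs(W[...,2]-.008)<.003)]; print('plate',len(q),cv2.minAreaRect(q[:,:2].astype(np.float32)*1000),np.median(q[:,2]))
q=W[(np.hypot(W[...,0]-.4866,W[...,1]-.0621)<.03)&(abs(W[...,2]-.046)<.0035)]; print('skirt z',np.median(q[:,2]),cv2.minEnclosingCircle(q[:,:2].astype(np.float32)*1000))
p=shot('top'); W=cloud(p); q=W[(np.hypot(W[...,0]-.525,W[...,1]+.2466)<.06)&(W[...,2]>.01)]; print('stack',np.median(q[:,2]),cv2.minAreaRect(q[:,:2].astype(np.float32)*1000))
E
```

```text
time: 18.98
eef_pos: [0.4877, 0.0619, 0.0512]
tcp_rot: [-0.145, 0.989, 0.0, 0.0]
contact_force: [-7.7, 3.8, 17.4]
opening: 0.137
finger_force: 95.2
time: 19.4
eef_pos: [0.4878, 0.0619, 0.0511]
tcp_rot: [-0.145, 0.989, 0.0, 0.0]
contact_force: [-9.5, 3.2, 21.1]
opening: 0.14
finger_force: 95.6
z hist [(np.float64(-0.03), np.int64(98)), (np.float64(-0.029), np.int64(88)), (np.float64(-0.028), np.int64(66)), (np.float64(-0.027), np.int64(87)), (np.float64(-0.026), np.int64(92)), (np.float64(-0.025), np.int64(90)), (np.float64(-0.024), np.int64(80)), (np.float64(-0.023), np.int64(82)), (np.float64(-0.022), np.int64(72)), (np.float64(-0.021), np.int64(90)), (np.float64(-0.02), np.int64(574)), (np.float64(-0.019), np.int64(1755)), (np.float64(-0.018), np.int64(632)), (np.float64(-0.017), np.int64(131)), (np.float64(-0.016), np.int64(105)), (np.float64(-0.015), np.int64(83)), (np.float64(-0.014), np.int64(79)), (np.float64(-0.013), np.int64(68)), (np.float64(-0.012), np.int64(75)), (np.float64(-0.011), np.int64(76)), (np.float64(-0.01), np.int64(71)), (np.float64(-0.009), np.int64(63)), (np
[... 483 characters left out ...]
7 ]
skirt 1552 ((10.45423412322998, -0.5541172027587891), (23.50057029724121, 43.249576568603516), 0.6536248922348022) ((0.8000303506851196, -0.6227992177009583), 21.678852081298828) 0.005387003214148786 [-0.0015419  -0.02229603  0.00200604] [0.0222121  0.02094599 0.0079742 ]
[0.48774308 0.06191715 0.05114729] [-9.53752123  3.44838437 19.66408416]
plate 3492 ((486.19097900390625, 62.35161590576172), (60.197940826416016, 60.3667106628418), 10.170048713684082) 0.007818405447527252
skirt z 0.045738042556736774 ((487.1585693359375, 61.094051361083984), 21.678674697875977)
stack 0.016127882558631956 ((523.580078125, -245.26206970214844), (60.38994598388672, 62.23039245605469), 10.115010261535645)
```

```bash
python3 -c "
from plant import ctrl
print(ctrl.sign_off())"
```

```text
the job is handed in; nothing more can be done
None
```

The job is handed in: the top plate lies flat round the valve, and the knob is held on the spindle flat to flat with the collar on its stop, pressing with about 20 N; sign-off gave no verdict. The other two plates stayed in their stack, and the arm stayed clear of the soap, tumbler and screwdriver, which I did not re-measure.

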